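# Shut and bolt the blue slide drawer

### The arm

A 6-joint arm with a two-finger parallel gripper is mounted at the origin on the work surface. World frame = base frame: x ahead of the robot, y to its left, z up, the work surface at z = 0. Lengths are in m, angles in rad, forces in N, time in s.
With the tool pointing down it reaches from about 0.4 to 0.825 m from the base axis. Payload 7 kg.
Tool frame: the origin (TCP) lies on the centre line of the jaws, within the pads' length; the fingertips stand 22 mm ahead of it and the grasp point (between the pads) lies 3 mm ahead of it; z points along the fingers, y is the line along which they close (so a half turn about z gives the same grasp; the last joint's range is limited). The gripper opens to 85 mm and grips with 20 to 120 N. Pads are 22 mm wide; open, the fingers measure 114 mm over their backs; the gripper's body (76 mm by 85 mm) begins 54 mm behind the grasp point. The pads swing forward as they close: fully open they stand 13 mm farther back than shut.
Start: joints at [1.465, 0.359, 0.012, 0, -1.224, -0.288], TCP at [0.259, 0.623, 0.253] pointing down, gripper open.
Joint ranges: [-3.07, 3.07], [-1.43, 2.12], [-1.02, 1.25], [-3.03, 1.67], [-3.05, -0], [-3.03, 3.03]. Speed limits (rad/s): [2.39, 2.39, 3.01, 3.14, 3.14, 3.14].

### API

Orientations are given as a rotation vector (axis times angle).
In Python, from plant import readout, optics, ticket gives the robot as it stands.
- The arm moves only by the shell command python3 -m creep 'ROWS' [FORCE]. ROWS is JSON, a list that holds one entry, the list of rows, each a list of 7 numbers: the turn, a rotation vector about the tool's x, y, z in rad, then the shift along the tool's x, y, z in mm, then the opening, from -1 (shut) to 1 (fully open). In form: [[[ax, ay, az, tx, ty, tz, grip], ...]]. A call has 1 to 10 rows; each row is the pose to reach, as a shift and turn from the pose commanded when the call began, along the tool's axes at that moment; what a row does not reach only later rows make up. A row lasts 1/12 s, in which the tool goes at most 41.7 mm and 7.16 degrees, less where a joint would pass 70% of its speed; a pose out of reach is approached as far as the arm can. A call with a gripper value outside its range is refused whole. The fingers move at their own pace and stop on an object; FORCE is the grip in N (left out, the last holds). Time passes only in rows, so rows that repeat a pose let the fingers close. It gives the time, the measured TCP pose, the force, the opening and the grip force at its end, in the units of the state.
- readout.get_obs(): the state, without advancing time (a new reading comes with each control period).
- optics.snapshot(name): name is "side" or "top" or "wrist"; returns a dict with "pixels" (400x640x3 uint8, blue, green, red), "z_map" (400x640 float32, m along the optical axis (not along the pixel's ray), 0 where there is no reading), "intrinsics" (3x3 intrinsics, pixels), "rvec" (rotation vector, rad) and "tvec" (3), from world to camera coordinates, as OpenCV has them. Camera axes: x right, y down, z forward; pixel columns grow to the right and rows downward; lengths in m; the calibration is good to about 2 mm. A picture is of the moment at which its call begins.
- ticket.close_job(): hands the job in; it is judged then, once.
The state is a dict: "time": time; "joints": joint angles; "qvel": joint speeds; "joint_efforts": joint torques, N m; "tcp_pos": TCP position; "tcp_rot": TCP orientation; "wrist_force": force on the tool from outside, world axes, zero at the start; "torque": the same for the moment, N m; "finger_gap": finger opening in m; "grasp_force": force on a finger pad.
Only numpy, scipy, OpenCV 4.12 (cv2) and the standard library are available. Lean on these libraries where they do the work, as an engineer would, in place of code of your own. Each camera call takes 0.05 s, during which the arm holds its last target. There are 200 camera calls.

### The job

Put the blue microscope-slide drawer away: with the fingertips push it fully home, and only then push the red bolt on top of its cabinet all the way across so that its lip bars the drawer. The sample jar in the drawer rides along standing up and is not touched or lifted; leave the yellow and green drawers, their bolts and everything else standing as they are.

Things in the scene. Friction and masses are not known exactly. Their poses are not given: they have to be found in the camera images.
- blue_drawer (a joint): how far the blue drawer stands out, m: 0 = fully home (front flush with its cabinet, solid stop), up to 0.12. Starts 0.05 to 0.095. Pushing along the cabinet's +x shuts it; friction 1.5 N plus 5 N per m/s, no spring, stays where it is left
- blue_bolt (a joint): how far the red bolt of the blue drawer's cabinet is slid, m: 0 = drawn back beside the drawer, 0.035 = fully across in front of it, at a stop. Starts 0 to 0.005. Slides along the cabinet's -y (to the right seen from the robot); friction 1.5 N plus 4 N per m/s, no spring, stays where it is left
- blue: white fixed cabinet of the blue drawer, 170 mm deep (x), 130 wide (y), 95 high; origin at the centre of its underside, x points away from the robot into the cabinet, y left. Three such cabinets stand side by side 160 to 240 mm apart, each turned up to 9 degrees, in any order; they differ in the colour of the drawer front
- blue_front (a point): centre of the outer face of the blue drawer front (moves with it), 45 mm above the table. x points into the cabinet (the way to push it shut), y left along the front, z up. Face 84 mm wide, 74 high; a steel pull knob sticks out 19 mm at 24 mm above the table; the face from 34 to 82 mm is free. An open tray 150 mm long follows behind. The front is centred 18 mm right (-y) of the cabinet's middle
- blue_tab (a point): top centre of the red thumb tab on the bolt of the blue drawer's cabinet (moves with the bolt), 122 mm above the table. Tab 16 mm (x) by 12 (y), standing 23 mm above the bolt's plate, which lies 4 mm thick on the cabinet's top. Drawn back, it is 17 mm behind the cabinet's front plane and 20 mm inside its left side. A lip 24 mm wide hangs 8 mm proud of the front, from 99 to 55 mm above the table
- yellow_front (a point): centre of the outer face of the yellow drawer front (moves with it), 45 mm above the table. x points into the cabinet (the way to push it shut), y left along the front, z up. Same cabinet and sizes as the blue one; this drawer stays as it is (it stands 30 to 90 mm out)
- yellow_tab (a point): top centre of the red thumb tab on the bolt of the yellow drawer's cabinet (moves with the bolt); stays as it is
- green_front (a point): centre of the outer face of the green drawer front (moves with it), 45 mm above the table. x points into the cabinet (the way to push it shut), y left along the front, z up. Same cabinet and sizes as the blue one; this drawer stays as it is (it stands 30 to 90 mm out)
- green_tab (a point): top centre of the red thumb tab on the bolt of the green drawer's cabinet (moves with the bolt); stays as it is
- sample: a small amber sample jar with a white cap, 26 mm across, 42 mm high, about 30 g, standing loose in the right-hand lane of the blue drawer, whose floor is 14 mm above the table; origin at the centre of its underside
- vial1_mid (a point): centre of a clear vial with a black cap, 28 mm across, 45 mm high, standing loose on top of the blue drawer's cabinet, towards its rear
- vial2_mid (a point): centre of an amber vial with a white cap, 28 mm across, 45 mm high, standing loose on top of the yellow drawer's cabinet, towards its rear
- dish: a small open glass dish, 60 mm across, 16 mm high, loose on top of the green drawer's cabinet, towards its rear; origin at the centre of its underside
- tissues: a green and white tissue box, 220 x 120 x 85 mm high, on the table to the left; origin at the centre of its underside
- reagent: an amber reagent bottle, 60 mm across, 140 mm high, on the table to the right; origin at the centre of its underside
- stain_mid (a point): centre of a clear stain jar, 48 mm across, 70 mm high, on the table to the right
Not all that is in view belongs to the job. Leave any pink look-alike of the blue alone.

How it is judged:
By the outcome, as a careful person would: the job done as asked, in the order asked, and still so for the second after the job is handed in, with the robot touching nothing.
It also fails if it takes over 45 s, if anything falls off the work surface, if the arm or the gripper's body presses on something with over 40 N, if the wrist force passes 120 N, or if a joint passes its speed limit or range.

## Working session

There is one attempt and no reset: what is moved stays moved. The work goes in short steps, Python scripts to look and compute and a shell command to move; the robot and the scene stay as the last step left them, time stands still between calls to the robot, and variables do not carry over. Pictures are saved under pics/ and viewed, at most 10 in all, crops included, and the job is handed in when it is done.

```bash
mkdir -p pics; ls; python3 - <<'E'
from plant import readout, optics
import cv2,numpy as np
o=readout.get_obs();print(o['time'],o['tcp_pos'],o['tcp_rot'],o['finger_gap'])
for n in("side","top"):
    s=optics.snapshot(n);np.savez(f"{n}.npz",**s);cv2.imwrite(f"pics/{n}.png",s["pixels"])
    R=cv2.Rodrigues(np.array(s['rvec']))[0];print(n,-R.T@np.array(s['tvec']).ravel(),R[2])
E
```

```text
pics
0.0 [0.25884704 0.6229059  0.2523691 ] [ 3.07920949e+00 -6.14424874e-01 -2.43599251e-04] 0.08525384868131539
side [ 0.35656359 -0.95488143  0.92000247] [ 0.08852546  0.7510945  -0.6542326 ]
top [0.31218243 0.00718136 1.23431635] [ 1.40629644e-01  2.45894679e-05 -9.90062272e-01]
```

View pics/top.png

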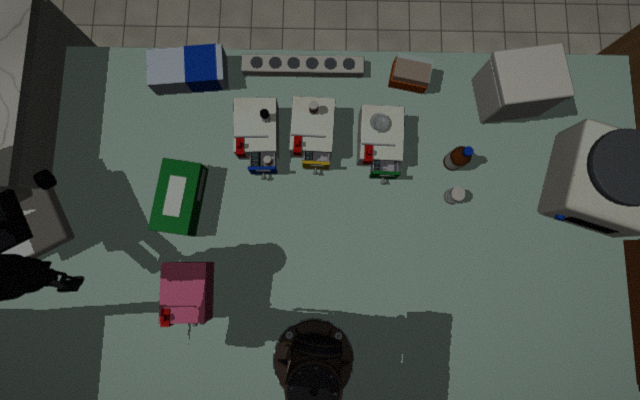

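View pics/side.png

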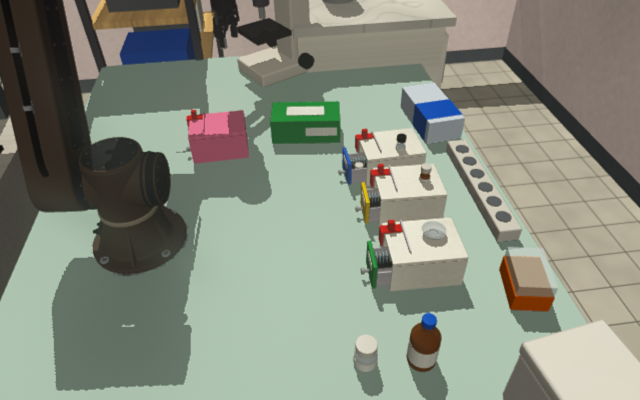

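Top view: blue cabinet is leftmost (255,125), its drawer front near (262,170), red tab near (240,146); the sample jar sits at (267,160). Side view: the blue front is at (347,165), its tab at (366,134).

```bash
cat > h.py <<'E'
import numpy as np,cv2
def load(n): return dict(np.load(n+'.npz'))
def cloud(s):
    K=s['intrinsics'];z=s['z_map'];v,u=np.mgrid[:z.shape[0],:z.shape[1]]
    c=np.stack([(u-K[0,2])/K[0,0]*z,(v-K[1,2])/K[1,1]*z,z],-1)
    return (c-s['tvec'].ravel())@cv2.Rodrigues(s['rvec'])[0]
def ray(s,uv,h):
    K=s['intrinsics'];R=cv2.Rodrigues(s['rvec'])[0];o=-R.T@s['tvec'].ravel()
    d=R.T@np.linalg.inv(K)@np.array([*uv,1.]);return o+d*(h-o[2])/d[2]
def masks(s):
    h=cv2.cvtColor(s['pixels'],cv2.COLOR_BGR2HSV);H,S,V=cv2.split(h)
    return dict(red=((H<8)|(H>174))&(S>170)&(V>60),blue=(H>100)&(H<130)&(S>120)&(V>50),yellow=(H>20)&(H<32)&(S>140)&(V>60),white=(S<50)&(V>120))
E
python3 - <<'E'
from h import *
for n in('top','side'):
    s=load(n);P=cloud(s);m=masks(s)
    print(n,s['intrinsics'][0,0])
    for c in('red','blue','yellow','white'):
        k,l,st,ce=cv2.connectedComponentsWithStats(m[c].astype('uint8'))
        for i in range(1,k):
            if st[i,4]<15: continue
            q=P[l==i];q=q[(q[:,2]>.02)]
            if len(q)<8: continue
            med=np.median(q,0)
            if .5<med[0]<1 and -.4<med[1]<.4: print(c,st[i],ce[i].round(1),med.round(3),np.percentile(q,3,0).round(3),np.percentile(q,97,0).round(3))
s=load('top');P=cloud(s)
t=(abs(P[...,2]-.095)<.006)&(P[...,0]>.5)&(P[...,0]<1)
k,l,st,ce=cv2.connectedComponentsWithStats(t.astype('uint8'))
for i in range(1,k):
    if st[i,4]>300:
        q=P[l==i];print('cab',st[i],cv2.minAreaRect((q[:,:2]*1000).astype('float32')),np.median(q[:,2]))
E
```

```text
top 390.5992459686053
red [293 136   9  17 106] [296.9 143.9] [0.635 0.059 0.099] [0.615 0.048 0.094] [0.664 0.068 0.123]
red [236 138   8  16 108] [239.2 145.6] [0.627 0.231 0.099] [0.609 0.22  0.094] [0.655 0.242 0.123]
red [364 145   9  17 111] [368.  152.5] [ 0.614 -0.153  0.099] [ 0.594 -0.163  0.093] [ 0.641 -0.144  0.124]
blue [ 184   44   33   39 1155] [199.7  62.7] [0.902 0.371 0.08 ] [0.845 0.324 0.076] [0.96  0.419 0.084]
blue [248 166  27   4  97] [260.9 167.5] [0.569 0.171 0.081] [0.564 0.128 0.035] [0.584 0.204 0.085]
yellow [302 160  28   5  84] [315.1 162.2] [0.589 0.006 0.082] [ 0.584 -0.037  0.039] [0.606 0.041 0.085]
white [216  44   7  35 174] [218.8  61.4] [0.908 0.312 0.079] [0.856 0.302 0.075] [0.961 0.322 0.084]
white [298  57  10  14  34] [302.4  64.9] [0.917 0.05  0.04 ] [0.906 0.035 0.035] [0.946 0.061 0.044]
white [331  57  20  15  52] [339.6  66.4] [ 0.914 -0.069  0.039] [ 0.902 -0.099  0.035] [ 0.947 -0.048  0.043]
white [260  61  13  10  34] [265.6  66.4] [0.913 0.169 0.039] [0.903 0.152 0.035] [0.929 0.187 0.043]
white [242  63  10   7  24] [245.9  66.
[... 1894 characters left out ...]
 [352 156   8   5  15] [355.9 157.8] [0.601 0.202 0.042] [0.594 0.18  0.034] [0.615 0.205 0.05 ]
cab [ 27  28  22 158 447] ((750.0532836914062, 850.4632568359375), (9.947553634643555, 498.37469482421875), 89.97193145751953) 0.0952843270601708
cab [ 289   96   46   57 2135] ((702.491455078125, 15.42037582397461), (130.02464294433594, 179.53900146484375), 87.52545928955078) 0.09459584585933387
cab [ 233   98   44   57 2148] ((696.0010375976562, 189.28414916992188), (177.9947967529297, 130.51402282714844), 1.8615849018096924) 0.09465990992811148
cab [ 360  105   44   57 1970] ((679.7053833007812, -196.075439453125), (130.2947540283203, 179.02781677246094), 89.21929168701172) 0.09478210970975995
```

```bash
cat >> h.py <<'E'
def goto(pos,yaw):
    """row from the present pose to TCP pos (m), tool down, tool x at yaw (deg)"""
    from plant import readout
    o=readout.get_obs();R=cv2.Rodrigues(np.array(o['tcp_rot']))[0]
    c,s=np.cos(np.radians(yaw)),np.sin(np.radians(yaw))
    G=np.array([[c,s,0],[s,-c,0],[0,0,-1]])
    print('t',round(o['time'],2),'tcp',np.round(o['tcp_pos'],4),'F',np.round(o['wrist_force'],1),'row',cv2.Rodrigues(R.T@G)[0].ravel().round(3),(R.T@(np.array(pos)-o['tcp_pos'])*1000).round(1))
def line(p):
    d=cv2.fitLine(p.astype('float32'),cv2.DIST_HUBER,0,.001,.001).ravel();return d[2:],np.degrees(np.arctan2(d[1],d[0]))
E
python3 - <<'E'
from h import *
s=load('top');P=cloud(s)
t=(abs(P[...,2]-.095)<.006)&(P[...,0]>.6)&(P[...,0]<1)
k,l,st,ce=cv2.connectedComponentsWithStats(t.astype('uint8'))
for i in range(1,k):
    if 1500<st[i,4]<3000:
        m=l==i;L=[];Rr=[]
        for v in range(st[i,1]+4,st[i,1]+st[i,3]-12):
            u=np.flatnonzero(m[v]);L.append(ray(s,(u[0]-.5,v),.095)[:2]);Rr.append(ray(s,(u[-1]+.5,v),.095)[:2])
        F=[];B=[]
        for u in range(st[i,0]+3,st[i,0]+st[i,2]-3):
            v=np.flatnonzero(m[:,u]);B.append(ray(s,(u,v[0]-.5),.095)[:2])
        for a in(L,Rr,B): print(st[i,0],*line(np.array(a)))
b=masks(s)['blue'];b[:150]=0
q=P[b&(P[...,2]>.078)];print(len(q),line(q[:,:2]))
goto((.50,.19,.27),3)
E
```

```text
289 [0.71522933 0.07947756] -3.0488677
289 [ 0.7167042  -0.05003404] -2.616475
289 [0.7904296  0.01347269] 87.277306
233 [0.6996726 0.2528925] 2.6458437
233 [0.70838267 0.1229622 ] 1.7600151
233 [0.7851926  0.17517716] -88.94081
360 [ 0.69674975 -0.1322569 ] -2.395302
360 [ 0.68930393 -0.26168382] -0.85959893
360 [ 0.7672826  -0.19570173] 87.96063
146 (array([ 0.5911802 , -0.13491367], dtype=float32), np.float32(-86.12257))
t 0.1 tcp [0.2589 0.623  0.2525] F [ 0.6 -0.9 -0.2] row [ 0.001  0.    -0.446] [388.8 307.3 -17. ]
```

```bash
python3 -m creep '[[[0,0,-0.1,100,80,-4,-1],[0,0,-0.2,200,160,-8,-1],[0,0,-0.3,300,230,-12,-1],[0,0,-0.43,389,307,-17,-1],[0,0,-0.43,389,307,-17,-1],[0,0,-0.43,389,307,-17,-1],[0,0,-0.43,389,307,-17,-1],[0,0,-0.43,389,307,-17,-1],[0,0,-0.43,389,307,-17,-1],[0,0,-0.43,389,307,-17,-1]]]'
python3 - <<'E'
from h import *
goto((.50,.19,.27),2)
from plant import optics
s=optics.snapshot('wrist');np.savez('w1.npz',**s);cv2.imwrite('pics/w1.png',s['pixels'])
E
```

```text
time: 0.93
tcp_pos: [0.4622, 0.2577, 0.2676]
tcp_rot: [-3.141, -0.057, 0.0]
wrist_force: [1.7, 0.4, -1.1]
finger_gap: 0.0002
grasp_force: 0.0
t 0.93 tcp [0.4622 0.2577 0.2676] F [ 1.7  0.4 -1.1] row [-0.     0.     0.002] [35.3 69.  -2.4]
```

View pics/w1.png

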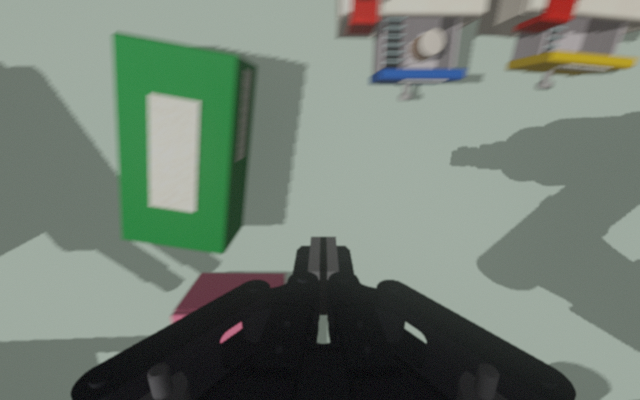

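Wrist view: blue front at (420,75), jar cap at (430,42), red bolt at (363,12). I'll move nearer and measure from there.

```bash
python3 -m creep '[[[0,0,0,20,38,0,-1],[0,0,0,40,76,0,-1],[0,0,0,55,90,0,-1],[0,0,0,55,90,0,-1],[0,0,0,55,90,0,-1]]]'
python3 - <<'E'
from h import *
from plant import optics
s=optics.snapshot('wrist');np.savez('w2.npz',**s);cv2.imwrite('pics/w2.png',s['pixels'])
P=cloud(s);m=masks(s)
for c in('red','blue','white'):
    k,l,st,ce=cv2.connectedComponentsWithStats(m[c].astype('uint8'))
    for i in range(1,k):
        if st[i,4]<100: continue
        for lo,hi in((.115,.13),(.09,.105),(.075,.088),(.05,.06)):
            q=P[(l==i)&(P[...,2]>lo)&(P[...,2]<hi)]
            if len(q)>40: print(c,st[i],hi,len(q),np.median(q,0).round(4),cv2.minAreaRect((q[:,:2]*1000).astype('float32')),line(q[:,:2])[1])
goto((.53,.167,.10),2)
E
```

```text
time: 1.4
tcp_pos: [0.5205, 0.1706, 0.2669]
tcp_rot: [3.141, 0.052, -0.001]
wrist_force: [-0.2, -0.9, 0.2]
finger_gap: -0.0001
grasp_force: 0.0
red [ 432   29   35   60 1239] 0.13 218 [0.6414 0.0593 0.1224] ((641.583740234375, 58.932350158691406), (9.924589157104492, 15.647526741027832), 87.54293823242188) 1.4137414
red [ 432   29   35   60 1239] 0.105 1014 [0.6368 0.0606 0.0995] ((640.974365234375, 58.6148567199707), (24.094316482543945, 48.986778259277344), 87.97359466552734) -0.7487671
red [251  71  24  20 317] 0.105 316 [0.6155 0.2303 0.0995] ((616.8208618164062, 229.74009704589844), (16.528024673461914, 21.17734718322754), 0.4050922095775604) 70.35922
red [606 115  34   6 132] 0.088 56 [ 0.5955 -0.142   0.0813] ((595.3901977539062, -141.96414184570312), (2.9852206707000732, 4.728394985198975), 85.65045166015625) 5.440182
blue [289 127  79   9 689] 0.088 685 [0.5714 0.1656 0.0824] ((571.30712890625, 166.42239379882812), (8.46604061126709, 81.45323944091797), 2.0637154579162598) -88.06981
white [     0      0    640    400 171123] 0.105 20648 [0.6584 0.0812 0.0956] ((557.3448486328125, 211.11497497558594), (260.8399658203125, 671.93798828125), 29.077213287353516) -89.57145
white [     0      0    640    400 171123] 0.088 1186 [ 0.6351 -0.13    0.0813] ((572.0226440429688, 207.17654418945312), (285.5780334472656, 692.6635131835938), 28.243215560913086) 84.650276
white [     0      0    640    400 171123] 0.06 2114 [ 0.6194 -0.035   0.0563] ((577.6719360351562, 199.97262573242188), (285.015869140625, 711.2297973632812), 28.512102127075195) -79.260506
white [  69  151   55  108 4743] 0.088 4356 [0.4839 0.4202 0.0869] ((479.0552978515625, 421.3290100097656), (53.37659454345703, 123.24254608154297), 81.78144073486328) -7.455613
t 1.45 tcp [0.5201 0.1713 0.2671] F [ 0.2  0.5 -0.4] row [ 0.     0.001 -0.   ] [  9.9   4.6 167.1]
```

View pics/w2.png

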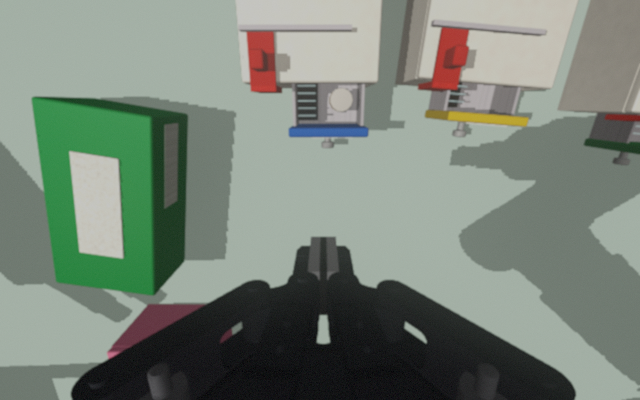

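Wrist view: blue front's top edge spans (289–368,131), tab near (258,60), a grey rail on the cabinet top at row 27. I'll descend in front of the drawer.

```bash
python3 -m creep '[[[0,0,0,4,6,40,-1],[0,0,0,4,6,80,-1],[0,0,0,4,6,120,-1],[0,0,0,4,6,160,-1],[0,0,0,4,6,190,-1],[0,0,0,4,6,190,-1],[0,0,0,4,6,190,-1]]]'
python3 - <<'E'
from h import *
goto((.556,.1655,.077),2)
s=load('w2');P=cloud(s);q=P[(P[...,2]>.1)&(P[...,2]<.2)&(P[...,0]>.57)&(P[...,1]>.1)&(P[...,1]<.27)]
for lo in np.arange(.1,.15,.005):
    r=q[(q[:,2]>=lo)&(q[:,2]<lo+.005)]
    if len(r)>5: print(lo.round(3),len(r),r.min(0).round(3),r.max(0).round(3),np.median(r,0).round(4))
s=load('top');P=cloud(s);q=P[(P[...,2]>.114)&(P[...,2]<.13)&(P[...,0]>.57)&(P[...,0]<.67)&(P[...,1]>.2)&(P[...,1]<.27)];print(len(q),q.min(0),q.max(0),np.median(q,0))
E
```

```text
time: 2.03
tcp_pos: [0.5233, 0.1662, 0.0768]
tcp_rot: [3.139, 0.059, -0.004]
wrist_force: [0.7, -0.1, 0.6]
finger_gap: 0.0002
grasp_force: 0.0
t 2.03 tcp [0.5233 0.1662 0.0768] F [ 0.7 -0.1  0.6] row [0.002 0.003 0.003] [32.6  1.9 -0.3]
0.1 1031 [0.608 0.15  0.1  ] [0.666 0.25  0.105] [0.6609 0.2209 0.1018]
0.105 28 [0.625 0.224 0.105] [0.64  0.234 0.11 ] [0.6291 0.2251 0.1073]
0.11 28 [0.625 0.225 0.111] [0.64  0.233 0.115] [0.6293 0.2249 0.1133]
0.115 25 [0.625 0.224 0.115] [0.64  0.237 0.12 ] [0.6317 0.2249 0.1171]
0.12 290 [0.625 0.225 0.12 ] [0.641 0.237 0.124] [0.633  0.2303 0.1223]
23 [0.62387855 0.2249887  0.11684168] [0.63953549 0.23514273 0.12373181] [0.63093022 0.23087044 0.12110368]
```

```bash
python3 -m creep '[[[0,0,0,8,1,0,-1],[0,0,0,16,1,0,-1],[0,0,0,23,1,0,-1],[0,0,0,27,1,0,-1],[0,0,0,30,1,0,-1],[0,0,0,33,1,0,-1],[0,0,0,36,1,0,-1],[0,0,0,39,1,0,-1],[0,0,0,42,1,0,-1],[0,0,0,45,1,0,-1]]]'
python3 -m creep '[[[0,0,0,3,0,0,-1],[0,0,0,6,0,0,-1],[0,0,0,9,0,0,-1],[0,0,0,12,0,0,-1],[0,0,0,15,0,0,-1],[0,0,0,18,0,0,-1],[0,0,0,21,0,0,-1],[0,0,0,24,0,0,-1],[0,0,0,26,0,0,-1],[0,0,0,28,0,0,-1]]]'
```

```text
time: 2.87
tcp_pos: [0.5694, 0.1663, 0.0774]
tcp_rot: [3.141, 0.057, -0.001]
wrist_force: [-1.3, -0.7, 1.3]
finger_gap: 0.0
grasp_force: 0.8
time: 3.7
tcp_pos: [0.5975, 0.1675, 0.0774]
tcp_rot: [3.141, 0.057, -0.0]
wrist_force: [-1.5, -1.8, -0.3]
finger_gap: -0.0001
grasp_force: 0.8
```

```bash
python3 -m creep '[[[0,0,0,1.5,0,0,-1],[0,0,0,3,0,0,-1],[0,0,0,4,0,0,-1],[0,0,0,5,0,0,-1]]]'
python3 -m creep '[[[0,0,0,1,0,0,-1],[0,0,0,2,0,0,-1]]]'
```

```text
time: 4.03
tcp_pos: [0.6024, 0.1677, 0.0774]
tcp_rot: [3.141, 0.057, -0.0]
wrist_force: [-2.1, -1.3, -0.5]
finger_gap: 0.0001
grasp_force: 0.8
time: 4.2
tcp_pos: [0.6043, 0.1678, 0.0774]
tcp_rot: [-3.141, -0.057, 0.0]
wrist_force: [-1.9, -1.3, -0.5]
finger_gap: 0.0001
grasp_force: 0.8
```

```bash
python3 -m creep '[[[0,0,0,1,0,0,-1],[0,0,0,2,0,0,-1]]]'
python3 -m creep '[[[0,0,0,1,0,0,-1],[0,0,0,1,0,0,-1]]]'
```

```text
time: 4.37
tcp_pos: [0.6064, 0.1679, 0.0775]
tcp_rot: [-3.141, -0.057, 0.0]
wrist_force: [-1.8, -0.1, -1.4]
finger_gap: -0.0
grasp_force: 0.8
time: 4.53
tcp_pos: [0.6068, 0.1679, 0.0774]
tcp_rot: [3.141, 0.057, -0.002]
wrist_force: [-4.5, -0.7, 1.5]
finger_gap: -0.0001
grasp_force: 0.0
```

```bash
python3 -m creep '[[[0,0,0,1,0,0,-1],[0,0,0,1,0,0,-1]]]'
python3 -m creep '[[[0,0,0,1,0,0,-1],[0,0,0,1,0,0,-1]]]'
```

```text
time: 4.7
tcp_pos: [0.6069, 0.1676, 0.0773]
tcp_rot: [3.14, 0.056, -0.004]
wrist_force: [-6.9, -0.4, 2.3]
finger_gap: 0.0002
grasp_force: 0.0
time: 4.87
tcp_pos: [0.6069, 0.1674, 0.0772]
tcp_rot: [3.14, 0.056, -0.007]
wrist_force: [-11.5, 0.9, 4.4]
finger_gap: -0.0001
grasp_force: 0.0
```

The drawer is at its stop. I'll back off, rise and check.

```bash
python3 -m creep '[[[0,0,0,-15,0,0,-1],[0,0,0,-40,0,0,-1],[0,0,0,-75,0,-10,-1],[0,0,0,-85,0,-50,-1],[0,0,0,-85,0,-90,-1],[0,0,0,-85,0,-130,-1],[0,0,0,-85,0,-170,-1],[0,0,0,-85,0,-190,-1],[0,0,0,-85,0,-190,-1],[0,0,0,-85,0,-190,-1]]]'
cat > look.py <<'E'
import sys;from h import *
from plant import optics
n=sys.argv[1];s=optics.snapshot('wrist');np.savez(n+'.npz',**s);cv2.imwrite(f'pics/{n}.png',s['pixels'][:260,160:480].repeat(2,0).repeat(2,1))
P=cloud(s);w=(P[...,0]>.56)&(P[...,0]<.68)&(P[...,1]>.1)&(P[...,1]<.27)
q=P[w&masks(s)['blue']&(P[...,2]>.076)];print('blue',len(q),np.percentile(q,2,0),np.percentile(q,98,0))
for a,b in((.119,.126),(.112,.126)):
    q=P[w&(P[...,2]>a)&(P[...,2]<b)];print('tab',len(q),q.min(0).round(4),q.max(0).round(4))
q=P[w&masks(s)['red']&(P[...,2]>.097)&(P[...,2]<.102)];print('plate',np.percentile(q,1,0).round(4),np.percentile(q,99,0).round(4))
e=P[w&(abs(P[...,2]-.095)<.003)&~masks(s)['red']];print('cabfront',np.percentile(e[:,0],.5))
E
python3 look.py w3; python3 -c "
from h import *;goto((.633,.26,.22),2)"
```

```text
time: 5.7
tcp_pos: [0.5254, 0.1656, 0.2698]
tcp_rot: [-3.138, -0.057, -0.007]
wrist_force: [-0.5, -0.5, -1.3]
finger_gap: -0.0004
grasp_force: 0.0
t 5.75 tcp [0.5247 0.1652 0.2681] F [ 0.  -0.6 -0.6] row [-0.001 -0.002  0.001] [111.6 -90.8  48.4]Traceback (most recent call last):
  File "look.py", line 5, in <module>
    q=P[w&masks(s)['blue']&(P[...,2]>.076)];print('blue',len(q),np.percentile(q,2,0),np.percentile(q,98,0))
                                                                ~~~~~~~~~~~~~^^^^^^^
    return _quantile_unchecked(
        a, q, axis, out, overwrite_input, method, keepdims, weights)
    return _ureduce(a,
                    func=_quantile_ureduce_func,
    ...<5 lines>...
                    overwrite_input=overwrite_input,
                    method=method)
    r = func(a, **kwargs)
    result = _quantile(arr,
                       quantiles=q,
    ...<2 lines>...
                       out=out,
                       weights=wgt)
    slices_having_nans = np.isnan(arr[-1, ...])
                                  ~~~^^^^^^^^^
IndexError: index -1 is out of bounds for axis 0 with size 0
```

View pics/w3.png

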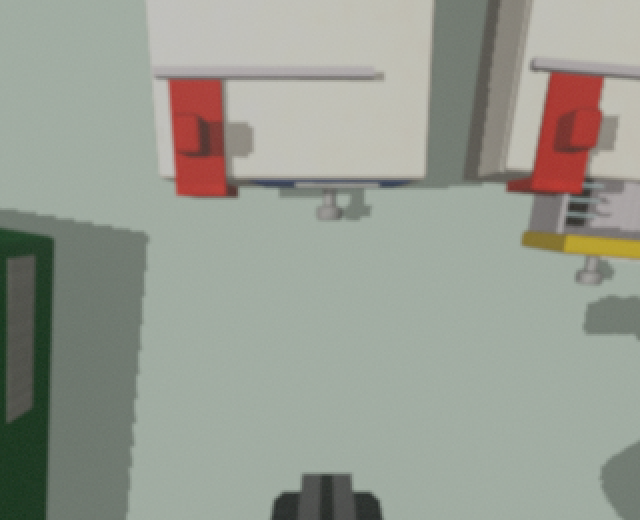

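The picture shows the blue front flush under the cabinet edge (only slivers at crop (275–410,182)), with the tab still on the left at (188,133). Now I'll position to the left of the tab.

```bash
python3 -m creep '[[[0,0,0,25,-25,10,-1],[0,0,0,50,-50,30,-1],[0,0,0,80,-75,50,-1],[0,0,0,112,-104,60,-1],[0,0,0,112,-104,60,-1],[0,0,0,112,-104,95,-1],[0,0,0,112,-104,125,-1],[0,0,0,112,-104,138,-1],[0,0,0,112,-104,138,-1],[0,0,0,112,-104,138,-1]]]'
python3 -c "
from h import *;goto((.633,.2525,.130),2)"
```

```text
time: 6.58
tcp_pos: [0.6321, 0.2724, 0.1277]
tcp_rot: [3.139, 0.057, -0.004]
wrist_force: [0.1, -0.5, 1.0]
finger_gap: -0.0002
grasp_force: 0.0
t 6.58 tcp [0.6321 0.2724 0.1277] F [ 0.1 -0.5  1. ] row [0.002 0.003 0.001] [ 0.1 19.9 -2.2]
```

```bash
python3 -m creep '[[[0,0,0,0,5,-2,-1],[0,0,0,0,10,-2,-1],[0,0,0,0,14,-2,-1],[0,0,0,0,17,-2,-1],[0,0,0,0,20,-2,-1],[0,0,0,0,23,-2,-1],[0,0,0,0,26,-2,-1],[0,0,0,0,29,-2,-1],[0,0,0,0,32,-2,-1],[0,0,0,0,35,-2,-1]]]'
python3 -m creep '[[[0,0,0,0,3,0,-1],[0,0,0,0,6,0,-1],[0,0,0,0,9,0,-1],[0,0,0,0,11,0,-1],[0,0,0,0,13,0,-1]]]'
```

```text
time: 7.42
tcp_pos: [0.634, 0.2379, 0.1317]
tcp_rot: [-3.141, -0.057, -0.001]
wrist_force: [0.8, 1.9, 1.3]
finger_gap: 0.0003
grasp_force: 0.8
time: 7.83
tcp_pos: [0.6344, 0.2247, 0.1316]
tcp_rot: [-3.141, -0.057, -0.0]
wrist_force: [0.8, 1.1, 0.5]
finger_gap: 0.0001
grasp_force: 0.8
```

```bash
python3 -m creep '[[[0,0,0,0,1.5,0,-1],[0,0,0,0,3,0,-1],[0,0,0,0,4,0,-1]]]'
python3 -m creep '[[[0,0,0,0,1,0,-1],[0,0,0,0,2,0,-1]]]'
python3 -m creep '[[[0,0,0,0,1,0,-1],[0,0,0,0,2,0,-1]]]'
```

```text
time: 8.08
tcp_pos: [0.6345, 0.2207, 0.1315]
tcp_rot: [-3.141, -0.057, -0.0]
wrist_force: [0.6, 1.5, 0.6]
finger_gap: 0.0003
grasp_force: 0.8
time: 8.25
tcp_pos: [0.6346, 0.2189, 0.1315]
tcp_rot: [3.141, 0.057, 0.0]
wrist_force: [1.2, 1.8, 1.2]
finger_gap: 0.0001
grasp_force: 0.8
time: 8.42
tcp_pos: [0.6346, 0.2169, 0.1315]
tcp_rot: [-3.141, -0.057, -0.0]
wrist_force: [0.1, 1.3, 0.2]
finger_gap: 0.0004
grasp_force: 0.8
```

```bash
python3 -m creep '[[[0,0,0,0,1,0,-1],[0,0,0,0,2,0,-1]]]'
python3 -m creep '[[[0,0,0,0,1,0,-1],[0,0,0,0,2,0,-1]]]'
python3 -m creep '[[[0,0,0,0,1,0,-1],[0,0,0,0,1,0,-1]]]'
```

```text
time: 8.58
tcp_pos: [0.6347, 0.2158, 0.1316]
tcp_rot: [-3.139, -0.057, -0.001]
wrist_force: [-1.2, 9.0, -0.1]
finger_gap: 0.0001
grasp_force: 4.4
time: 8.75
tcp_pos: [0.6348, 0.2155, 0.1317]
tcp_rot: [-3.137, -0.057, -0.002]
wrist_force: [-2.5, 16.2, 1.6]
finger_gap: -0.0005
grasp_force: 7.5
time: 8.92
tcp_pos: [0.6348, 0.2154, 0.1317]
tcp_rot: [-3.136, -0.058, -0.003]
wrist_force: [-2.9, 15.3, -0.3]
finger_gap: 0.0003
grasp_force: 7.6
```

The bolt is at its stop. I'll back off to the left, then rise and check.

```bash
python3 -m creep '[[[0,0,0,0,-12,0,-1],[0,0,0,0,-25,0,-1],[0,0,0,0,-25,-20,-1],[0,0,0,-30,-25,-60,-1],[0,0,0,-70,-10,-95,-1],[0,0,0,-105,20,-130,-1],[0,0,0,-110,40,-140,-1],[0,0,0,-110,40,-140,-1],[0,0,0,-110,40,-140,-1],[0,0,0,-110,40,-140,-1]]]'
sed -i "/'blue'/d" look.py; python3 look.py w4
python3 - <<'E'
from plant import optics
import cv2
cv2.imwrite('pics/s4.png',cv2.resize(optics.snapshot('side')['pixels'][80:300,300:500],None,fx=3,fy=2.7))
E
```

```text
time: 9.75
tcp_pos: [0.5261, 0.1677, 0.2723]
tcp_rot: [-3.14, -0.056, -0.002]
wrist_force: [-0.1, 0.5, -0.2]
finger_gap: -0.0002
grasp_force: 0.0
tab 266 [0.6263 0.1912 0.1194] [0.6417 0.2028 0.1242]
tab 286 [0.6263 0.1906 0.112 ] [0.6417 0.2028 0.1242]
plate [0.6103 0.1851 0.0978] [0.6389 0.206  0.1013]
cabfront 0.6171697274921889
```

View pics/w4.png

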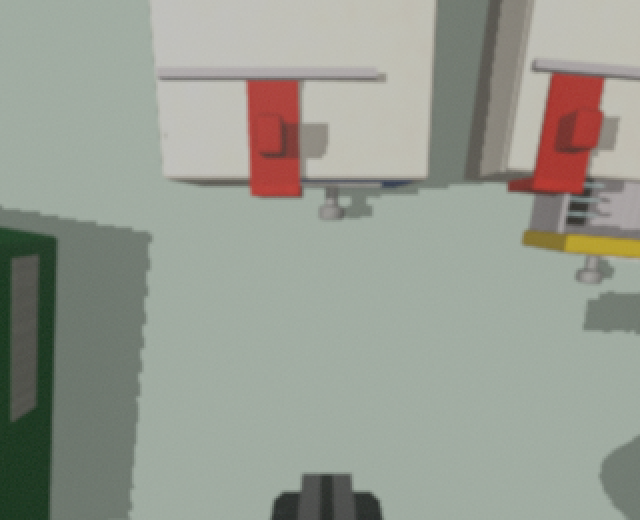

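View pics/s4.png

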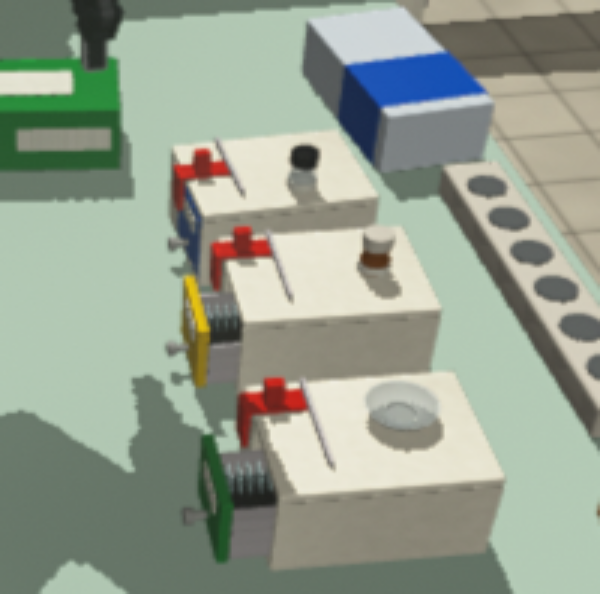

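The wrist view shows the bolt across in front of the drawer (tab at crop (270,133), moved about 34 mm). The side view shows the blue front flush and barred, with the vials, dish and other drawers undisturbed.

```bash
python3 -c "
from plant import ticket;print(ticket.close_job())"
```

```text
the job is handed in; nothing more can be done
None
```

The blue drawer is pushed home to its stop and the red bolt is then slid about 34 mm across to its own stop, barring it. The job was handed in at about 10 s, with the vials, dish and other drawers unmoved in the last pictures; the sample jar, now inside the closed drawer, could not be seen to confirm it is still upright.

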